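# Find the heavy side of a specimen drum by feel and hold it down

## Robot

A 6-joint arm with a two-finger parallel gripper is mounted at the origin on the work surface. World frame = base frame: x ahead of the robot, y to its left, z up, the work surface at z = 0. Lengths are in m, angles in rad, forces in N, time in s.
With the tool pointing down it reaches from about 0.325 to 1 m from the base axis. Payload 5.1 kg.
Tool frame: the origin (TCP) lies between the finger pads; the fingertips stand 17 mm ahead of it and the grasp point (between the pads) lies 2 mm behind it; x points along the fingers, y is the direction in which the jaws open and shut, and the axes are right-handed (so a half turn about x gives the same grasp; the last joint's range is limited). The gripper opens to 85 mm and grips with 20 to 120 N. Pads are 22 mm wide; open, the fingers measure 114 mm over their backs; the gripper's body (76 mm by 85 mm) begins 54 mm behind the grasp point. The pads swing forward as they close: fully open they stand 13 mm farther back than shut.
Start: joints at [-1.381, 0.124, 1.65, -0, 1.367, -0.083], TCP at [0.175, -0.626, 0.248] pointing down, gripper open.
Joint ranges: [-2.61, 2.61], [-1.02, 2.33], [0.03, 2.71], [-1.35, 4.49], [0.32, 2.68], [-2.91, 2.91]. Speed limits (rad/s): [2.57, 2.57, 3.14, 3.14, 3.14, 3.14].

## Interface

Orientations are given as a unit quaternion [x, y, z, w].
In Python, from rig import robot gives the robot as it stands.
- The arm moves only by the tool jog_arm, never from a script. Its argument "increments" is a list of rows, each a list of 6 numbers: the shift along the tool's x, y, z in cm, then the turn, a rotation vector about the tool's x, y, z in rad. A call has exactly 8 rows; each row shifts and turns the commanded pose from where the row before left it, along the tool's axes as they then stand; what a row does not reach is not made up. A row lasts 1/8 s, in which the tool goes at most 62.5 mm and 10.7 degrees, less where a joint would pass 70% of its speed; a pose out of reach is approached as far as the arm can. A call with a gripper value outside its range is refused whole. "claw" is the finger opening in cm, from 0 to 8.54, set as the call begins (left out, the last holds). The fingers move at their own pace and stop on an object; the grip force is fixed at half the most. Time passes only in rows, so rows that do not move let the fingers close, or fill a call up. It gives the time, the measured TCP pose, the force and the opening at its end, in the units of the state.
- robot.get_obs(): the state, without advancing time (a new reading comes with each control period).
- robot.read_camera(name): name is "scene" or "top" or "wrist"; returns a dict with "image" (384x512x3 uint8, blue, green, red), "range_z" (384x512 float32, m along the optical axis (not along the pixel's ray), 0 where there is no reading), "camera_matrix" (3x3 intrinsics, pixels), "dist_coeffs" ([k1, k2, p1, p2, k3] as OpenCV has them; the pictures are not rectified), "R" (3x3) and "t" (3): a world point X has camera coordinates R X + t. Camera axes: x right, y down, z forward; pixel columns grow to the right and rows downward; lengths in m; the calibration is good to about 2 mm. A picture is of the moment at which its call begins.
- robot.sign_off(): hands the job in, once; it reports no verdict.
Trained networks look in a picture, given as the dict that the camera call returned (one of the last four; its "shot" number tells which), for a name from the list of things; names that differ only in an ending like _2 or _b are one class to them, and where a whole thing is asked for, a point or a joint stands for the part that bears it (a point fixed in the world has none). Each returns a list of dicts, best first, with "conf" (0 to 1); they miss things now and then, are a little off and sometimes report something else, mostly with a low value. They report only what shows in the picture. A call takes as long as a camera call.
- robot.trace(target, picture): "mask" (384x512 bool, what is visible of it) and "at" ([row, column] in pixels, amid what is visible of it).
- robot.pinpoint(target, picture): "at" ([row, column] in pixels: a listed point, or the origin of a listed thing).
The state is a dict: "clock": time; "joints": joint angles; "dq": joint speeds; "joint_efforts": joint torques, N m; "ee_pos": TCP position; "eef_rot": TCP orientation; "ft_force": force on the tool from outside, world axes, zero at the start; "moment": the same for the moment, N m; "grip_width": finger opening in m.
Only numpy, scipy, OpenCV 4.12 (cv2) and the standard library are available. Lean on these libraries where they do the work, as an engineer would, in place of code of your own. Each camera call takes 0.05 s, during which the arm holds its last target.

## Task

Oil the stiff specimen drum by pulling the oiler's knob fully up and pushing it fully home again, then crank the drum round by its handle, through half a turn or more, and feel which side of it is the heavy one: a lead weight is potted off-centre inside the closed drum, at an angle that nobody marked. Turn the drum until its heavy side is straight down and finish gripping the crank handle, holding the drum still like that. Leave the other things on the bench where they are.

Things in the scene. Friction and masses are not known exactly. Their poses are not given: they have to be found in the camera images.
- machine: Hand-cranked drum stand, fixed to the bench: grey base plate 190 (x) x 260 (y) x 12 mm; on its left half two white posts carry a closed aluminium drum (91 mm diameter, 56 mm long, level axis), on its right half stands a small oiler pump. Origin: centre of the plate's underside; x points away from the robot (the crank side faces the robot), y left, z up; turned up to 0.3 rad about z.
- axle (a point): Fixed point on the drum's level axis, 115 mm above the bench. Axes as machine. The middle of the crank handle circles about it in the y-z plane at 34 mm radius. Behind it (+x): crank arm from 24 mm, front post from 36 mm (top 133 mm above the bench), drum face at 54 mm. Only the base plate lies below the circle. The bearing's friction is steady, about 4 N at the handle.
- handle (a point): Middle of the crank handle: black barrel, 18 mm diameter, 44 mm long, level along the machine's x, pointing to the robot. It spins freely on its own pin, so a gripper can hold it from above, fingers either side along the machine's y, and follow the circle without turning. The hidden weight adds or takes off at most 2 to 3 N here; crank and handle weigh next to nothing.
- drum (a joint): Angle of drum and crank (rad), endless: 0 with handle at top, growing clockwise seen from the robot (handle at axle + 34 mm * (0, -sin, cos) in machine axes). Friction exceeds the weight's pull, so the drum stays where left; it turns hardest while the heavy side climbs past axle height, easiest while it sinks past it. The weight is fast in the drum, at a different angle to the crank each time.
- oiler_knob (a point): Middle of the oiler's black pull knob, 22 mm in diameter and 22 mm tall (10 mm of it above this point, 12 mm below), on an upright stem; pushed home, this point is 94 mm above the bench, the knob's underside is 12 mm above the pump body's top (40 mm diameter pump body).
- oiler (a joint): How far the oiler knob is pulled up (m): 0 pushed home, 0.025 fully up. It stays where it is left; half way it clicks over a sprung detent, which takes up to about 5 N, elsewhere about 1.5 N.
- oil_bottle: Small amber bottle, 32 mm diameter, 85 mm tall, standing on the base plate behind the oiler; origin under its centre. To be left alone.
- jar: Glass jar with white lid, 52 mm diameter, 70 mm tall, on the bench left of the machine; origin under its centre. To be left alone.
- dish: Shallow clear dish, 90 mm diameter, 18 mm tall; origin under its centre. To be left alone.
- brush: Wooden brush lying flat, along its own x; origin on its underside. To be left alone.
- tweezers: Steel tweezers lying flat, 110 mm long along its own x; origin on the underside. To be left alone.
- stone: Polished stone disc, 48 mm diameter, 20 mm tall; origin under its centre. To be left alone.
- screwdriver: Screwdriver lying flat along its own x; origin on its underside. To be left alone.

How it is judged:
On the way, in this order (a step that is already met when the one before it is completed fails the run):
1. the oiler knob is pulled fully up (value of joint oiler above 0.021 m), for 0.1 s.
2. the oiler knob is pushed home again (value of joint oiler below 0.003 m), for 0.1 s.
3. the crank has been turned about half a turn away from where it stood (distance of handle from where it was at the start of the episode above 0.06 m).
At the end, for the whole second after the job is handed in: The drum's heavy side is straight down to within about 23 degrees, the drum is still, the fingers are gripping the crank handle (over 2 N), and the oiler knob is home (within 3 mm) (z of ballast_c0 in the frame of axle below -0.02392 m and contact force between the fingers and crank_handle above 2 N and velocity of joint drum between -0.1 and 0.1 rad/s and value of joint oiler below 0.003 m); the arm keeps its last pose, push and grip.
It fails at once if one of the bystanders is moved more than 3 cm (distance of any of oil_bottle, jar, dish, brush, tweezers, stone, screwdriver from where it was at the start of the episode above 0.03 m).
It also fails if it takes over 61 s, if anything falls off the work surface, if the arm or the gripper's body presses on something with over 40 N, if the wrist force passes 120 N, or if a joint passes its speed limit or range.

## Working session

There is one attempt and no reset: what is moved stays moved. The work goes in short steps, Python scripts to look and compute and a tool call to move; the robot and the scene stay as the last step left them, time stands still between calls to the robot, and variables do not carry over. Pictures are saved under pics/ and viewed, and the job is handed in when it is done.

Besides the shell and the picture viewer there is one more tool, called after "Request:" by a JSON object that holds its "method" and its "body", one argument or row to a line. jog_arm: Moves the arm, as the interface text tells. Its arguments: {"type":"object","properties":{"increments":{"type":"array"},"claw":{"type":"number"}},"required":["increments"]}

```bash
ls; mkdir -p pics; cat > h.py <<'E'
import numpy as np, cv2
from rig import robot
def up(p,px,z=None,plane_z=None):
    # px=[row,col]; returns world point
    K=np.array(p["camera_matrix"]);d=np.array(p["dist_coeffs"]);R=np.array(p["R"]);t=np.array(p["t"])
    n=cv2.undistortPoints(np.array([[[px[1],px[0]]]],float),K,d)[0,0]
    ray=np.array([n[0],n[1],1.0]);c=-R.T@t;w=R.T@ray
    if plane_z is not None: return c+w*(plane_z-c[2])/w[2]
    if z is None: z=p["range_z"][int(round(px[0])),int(round(px[1]))]
    return c+w*z
def proj(p,X):
    R=np.array(p["R"]);t=np.array(p["t"])
    q,_=cv2.projectPoints(np.array(X,float).reshape(-1,3),cv2.Rodrigues(R)[0],t,np.array(p["camera_matrix"]),np.array(p["dist_coeffs"]))
    return q[:,0]
E
python3 - <<'E'
from h import *
o=robot.get_obs();print(o)
np.set_printoptions(precision=4,suppress=True)
for n in ["scene","top"]:
    p=robot.read_camera(n);cv2.imwrite(f"pics/{n}0.png",p["image"])
    for t,pz in [("axle",.115),("handle",None),("oiler_knob",.094),("machine",0)]:
        for r in robot.pinpoint(t,p)[:2]:
            print(n,t,r["conf"],r["at"],"range",up(p,r["at"]), "plane",up(p,r["at"],plane_z=pz) if pz is not None else "")
E
```

```text
pics
{'clock': 0.0, 'joints': array([-1.38061536e+00,  1.24499228e-01,  1.65168913e+00, -5.73119717e-06,
        1.36751322e+00, -8.26415075e-02]), 'dq': array([-1.84288651e-04,  2.54305383e-03, -8.92222634e-04, -9.12021607e-04,
        3.36470073e-05,  2.82313289e-04]), 'joint_efforts': array([ 2.24097996e-03, -4.23607206e+01, -3.65451908e+01,  3.83183090e-05,
        6.93105510e-03,  7.97906125e-06]), 'ee_pos': array([ 0.17497641, -0.62539765,  0.24704785]), 'eef_rot': array([-0.70049555, -0.09690323,  0.70057965, -0.09541437]), 'ft_force': array([ 0.17264431, -0.51331646, -0.07778009]), 'moment': array([-0.00146807, -0.02673342,  0.03428533]), 'grip_width': 0.08526322932182147}
scene axle 0.89 [190.6, 257.2] range [0.3979 0.0719 0.0034] plane [0.513  0.0245 0.115 ]
scene axle 0.45 [151.7, 338.6] range [0.3224 0.3988 0.0178] plane [0.4313 0.3259 0.115 ]
scene handle 0.93 [186.2, 269.0] range [0.5125 0.0601 0.1203] plane 
scene oiler_knob 0.53 [210.0, 216.8] range [ 0.5388 -0.1026  0.1052] plane [ 0.5276 -0.0994  0.094 ]
scene machine 0.76 [232.2, 248.7] range [ 0.5618 -0.0181  0.0103] plane [ 0.5528 -0.0146  0.    ]
top axle 0.6 [192.3, 248.4] range [0.5046 0.0369 0.0099] plane [0.5003 0.0363 0.115 ]
top axle 0.56 [173.4, 314.1] range [ 0.5713 -0.2003  0.0051] plane [ 0.5617 -0.183   0.115 ]
top handle 0.82 [191.8, 241.9] range [0.502  0.0578 0.1176] plane 
top handle 0.48 [172.2, 314.8] range [ 0.5762 -0.2039 -0.0013] plane 
top oiler_knob 0.38 [183.7, 287.4] range [ 0.5286 -0.0943  0.1037] plane [ 0.5292 -0.0952  0.094 ]
top machine 0.86 [181.7, 259.7] range [ 0.5425 -0.0038  0.0068] plane [ 0.5429 -0.0039  0.    ]
```

```bash
python3 - <<'E'
import cv2
a=cv2.imread("pics/scene0.png");b=cv2.imread("pics/top0.png")
cv2.imwrite("pics/s1.png",cv2.resize(a[110:290,150:390],(800,600),interpolation=cv2.INTER_CUBIC))
cv2.imwrite("pics/t1.png",cv2.resize(b[100:250,170:370],(800,600),interpolation=cv2.INTER_CUBIC))
E
```

```text
(no output)
```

View pics/s1.png

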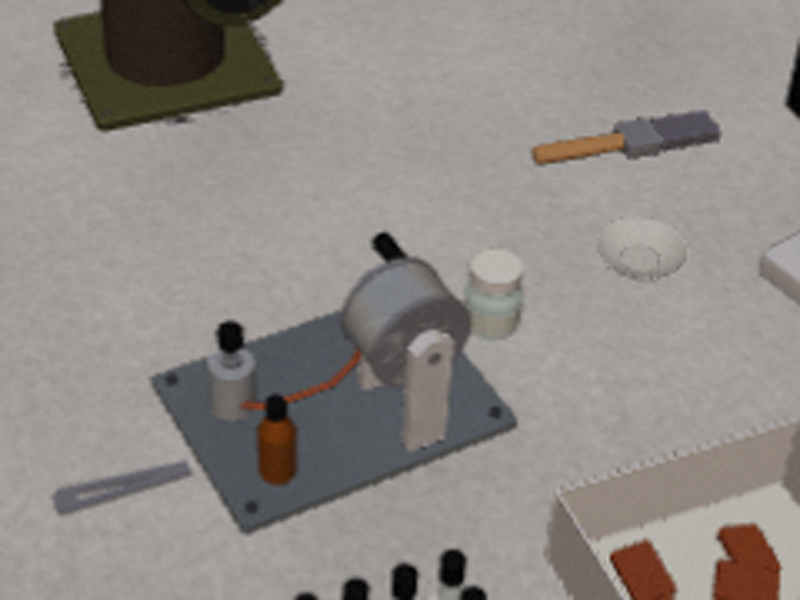

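View pics/t1.png

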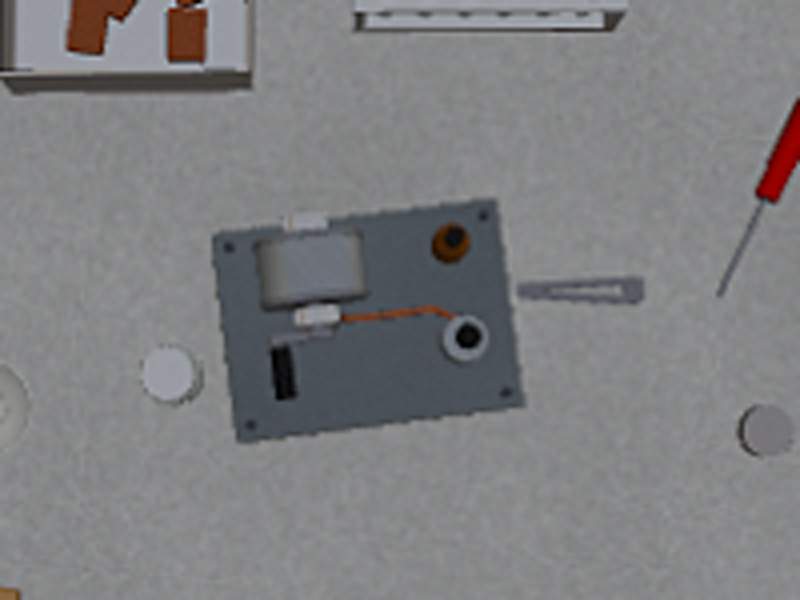

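View pics/scene0.png

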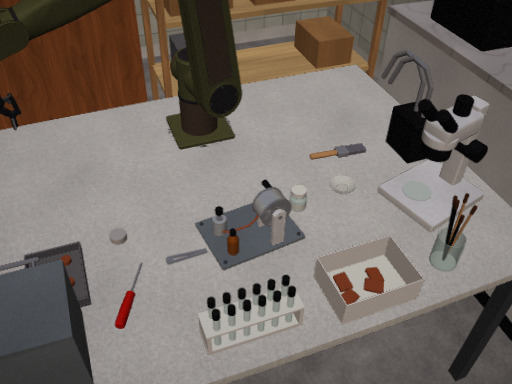

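```bash
cat >> h.py <<'E'
def cloud(p):
    Z=p["range_z"];r,c=np.nonzero(Z>0)
    K=np.array(p["camera_matrix"]);d=np.array(p["dist_coeffs"]);R=np.array(p["R"]);t=np.array(p["t"])
    n=cv2.undistortPoints(np.stack([c,r],1).astype(float)[:,None],K,d)[:,0]
    z=Z[r,c];X=np.c_[n*z[:,None],z]
    return (X-t)@R, r,c,p["image"][r,c]
np.set_printoptions(precision=4,suppress=True)
E
python3 - <<'E'
from h import *
p=robot.read_camera("top")
print("cam", -np.array(p["R"]).T@p["t"], p["camera_matrix"][0][0])
X,r,c,im=cloud(p)
m=robot.trace("machine",p)[0]["mask"]
s=m[r,c]
Y=X[s];C=im[s].astype(int)
# plate
pl=Y[(abs(Y[:,2]-.012)<.008)]
print(cv2.minAreaRect(pl[:,:2].astype(np.float32)), np.median(pl[:,2]))
box=(Y[:,0]>.4)&(Y[:,0]<.7)
hi=Y[(Y[:,2]>.05)]; hc=C[Y[:,2]>.05]
dk=hc.max(1)<60
for q,cc in sorted(zip(hi[dk].tolist(),hc[dk].tolist())): print(np.array(q),cc)
print("drum",[ (hi[(hi[:,2]>.14)].min(0),hi[hi[:,2]>.14].max(0),hi[hi[:,2]>.14].mean(0))])
for t in ["handle","oiler_knob"]:
    for q in robot.trace(t,p)[:1]: print(t,q["conf"],q["at"],q["mask"].sum())
E
```

```text
cam [0.4451 0.0288 1.4626] 407.27794294366385
((0.5508378148078918, -0.010751515626907349), (0.18988221883773804, 0.259877473115921), 6.861347198486328) 0.011730399725848842
[0.4782 0.0576 0.1197] [38, 35, 32]
[0.4783 0.0609 0.1175] [28, 25, 24]
[0.4783 0.0642 0.1169] [3, 4, 4]
[0.4784 0.0545 0.1075] [52, 47, 44]
[0.4786 0.0678 0.1072] [4, 4, 4]
[0.4815 0.0642 0.1199] [12, 11, 10]
[0.4815 0.0576 0.118 ] [8, 6, 8]
[0.4815 0.0609 0.1181] [17, 18, 15]
[0.4816 0.0544 0.1131] [22, 19, 18]
[0.4817 0.0676 0.1146] [0, 0, 0]
[0.4848 0.0576 0.1178] [9, 7, 11]
[0.4848 0.0609 0.1185] [19, 21, 19]
[0.4849 0.0642 0.1172] [16, 12, 14]
[0.4849 0.0675 0.1175] [0, 0, 0]
[0.4849 0.0544 0.113 ] [31, 28, 25]
[0.4881 0.0608 0.121 ] [18, 14, 16]
[0.4881 0.0542 0.1182] [38, 33, 30]
[0.4881 0.0576 0.1175] [8, 8, 8]
[0.4882 0.0674 0.1185] [5, 0, 3]
[0.4882 0.0642 0.1175] [17, 14, 16]
[0.4914 0.0641 0.1205] [20, 18, 20]
[0.4914 0.0608 0.1195] [18, 18, 17]
[0.4915 0.0543 0.1163] [48, 44, 40]
[0.4915 0.0576 0.1169] [9, 11, 7]
[0.4916 0.0675 0.1155] [4, 5, 4]
[0.4946 0.0607 0.1217] [19, 18, 16]
[0.4947 0.064  0.1
[... 3315 characters left out ...]
213] [54, 51, 50]
[0.5572 0.0306 0.1208] [32, 33, 34]
[0.5585 0.0273 0.1061] [23, 23, 24]
[0.5589 0.0206 0.1003] [21, 24, 24]
[0.559  0.0239 0.0992] [21, 22, 23]
[0.5595 0.0172 0.093 ] [29, 31, 30]
[0.5598 0.0138 0.0888] [48, 47, 46]
[0.5601 0.0103 0.0846] [53, 50, 50]
[0.5602 0.0108 0.1232] [54, 52, 51]
[0.5604 0.0141 0.1211] [56, 52, 51]
[0.5606 0.0074 0.1181] [49, 47, 48]
[0.5611 0.004  0.1127] [42, 43, 44]
[0.5616 0.0005 0.106 ] [46, 48, 47]
[ 0.5619 -0.0029  0.1024] [50, 47, 47]
[0.6027 0.0828 0.1328] [49, 48, 50]
drum [(array([ 0.5526, -0.002 ,  0.1401]), array([0.6138, 0.0792, 0.1662]), array([0.5844, 0.0391, 0.1529]))]
handle 0.73 [169.0, 247.3] 634
oiler_knob 0.49 [171.9, 244.4] 656
```

```bash
cat >> h.py <<'E'
from scipy.spatial.transform import Rotation as Ro
YAW=0.1197
MX=np.array([np.cos(YAW),np.sin(YAW),0]);MY=np.array([-np.sin(YAW),np.cos(YAW),0])
def Rt(sign=1):
    x=np.array([0,0,-1.]);y=sign*MY;return np.stack([x,y,np.cross(x,y)],1)
def togo(pos,sign=1):
    o=robot.get_obs();R=Ro.from_quat(o["eef_rot"]).as_matrix();T=Rt(sign)
    print("pos",o["ee_pos"],"clk",o["clock"],"w",o["grip_width"],"F",o["ft_force"])
    print("rot",Ro.from_matrix(R.T@T).as_rotvec(),"shift cm in target frame",T.T@(np.array(pos)-o["ee_pos"])*100, "cur frame",R.T@(np.array(pos)-o["ee_pos"])*100)
E
python3 - <<'E'
from h import *
for s in (1,-1): togo([.529,-.093,.19],s);print(Rt(s))
print(robot.get_obs()["joints"])
E
```

```text
pos [ 0.1751 -0.626   0.2484] clk 0.7 w 0.08546347514672835 F [0.3236 0.1355 0.0964]
rot [-2.9885  0.0001 -0.    ] shift cm in target frame [ 5.84   48.6911 41.5025] cur frame [  5.8358 -41.7928 -48.4427]
[[ 0.     -0.1194  0.9928]
 [ 0.      0.9928  0.1194]
 [-1.      0.      0.    ]]
pos [ 0.1751 -0.626   0.2484] clk 0.7 w 0.08546347514672835 F [0.3236 0.1355 0.0964]
rot [ 0.1531 -0.     -0.0001] shift cm in target frame [  5.84   -48.6911 -41.5025] cur frame [  5.8358 -41.7928 -48.4427]
[[ 0.      0.1194 -0.9928]
 [ 0.     -0.9928 -0.1194]
 [-1.     -0.     -0.    ]]
[-1.3806  0.1237  1.6502  0.      1.3675 -0.0826]
```

Request:
{"method": "jog_arm", "body": {
  "increments": [
    [0, 0, 0, 0.153, 0, 0],
    [0, -4.5, -3.8, 0, 0, 0],
    [0, -4.5, -3.8, 0, 0, 0],
    [0, -4.5, -3.8, 0, 0, 0],
    [0, -4.5, -3.8, 0, 0, 0],
    [0, -4.5, -3.8, 0, 0, 0],
    [0, -4.5, -3.8, 0, 0, 0],
    [0, -4.5, -3.8, 0, 0, 0]
  ],
  "claw": 5
}}

```text
clock: 1.7
ee_pos: [0.4023, -0.2798, 0.2487]
eef_rot: [0.706, 0.042, -0.706, 0.042]
ft_force: [1.7, 0.4, 0.3]
grip_width: 0.0503
```

```bash
python3 - <<'E'
from h import *
togo([.529,-.093,.19],-1)
E
```

```text
pos [ 0.4023 -0.2798  0.2487] clk 1.7 w 0.05027198161486478 F [1.6521 0.4013 0.3176]
rot [-0.0002 -0.0008 -0.0008] shift cm in target frame [  5.8736 -17.0329 -14.8091] cur frame [  5.8717 -17.0412 -14.8003]
```

Request:
{"method": "jog_arm", "body": {
  "increments": [
    [0, -4, -3.5, 0, 0, 0],
    [0, -4, -3.5, 0, 0, 0],
    [0, -4, -3.5, 0, 0, 0],
    [1, -3, -2.5, 0, 0, 0],
    [1, -2, -1.8, 0, 0, 0],
    [1, 0, 0, 0, 0, 0],
    [1, 0, 0, 0, 0, 0],
    [0, 0, 0, 0, 0, 0]
  ]
}}

```text
clock: 2.7
ee_pos: [0.5271, -0.0957, 0.2071]
eef_rot: [-0.705, -0.042, 0.707, -0.042]
ft_force: [-0.7, -0.3, 0.2]
grip_width: 0.0494
```

```bash
python3 - <<'E'
from h import *
togo([.529,-.093,.096],-1)
p=robot.read_camera("wrist");cv2.imwrite("pics/w1.png",p["image"])
print("cam", -np.array(p["R"]).T@p["t"], p["camera_matrix"][0][0])
for t in ["handle","oiler_knob","axle"]:
    for r in robot.pinpoint(t,p)[:2]:
        print(t,r["conf"],r["at"],up(p,r["at"]),up(p,r["at"],plane_z={"oiler_knob":.104,"handle":.12,"axle":.115}[t]))
X,r,c,im=cloud(p)
dk=(im.max(1)<60)&(X[:,2]>.06)
for nm,ctr in (("knob",(.529,-.093)),("handle",(.499,.062))):
    s=dk&(np.hypot(X[:,0]-ctr[0],X[:,1]-ctr[1])<.035)
    P=X[s]
    if len(P)==0: continue
    M=np.c_[P[:,:2]@MX[:2],P[:,:2]@MY[:2],P[:,2]]
    print(nm,len(P),np.percentile(M,[1,10,50,90,99],axis=0), np.median(P,0))
    for k in (MX,MY): print(np.dot(k[:2],ctr))
E
```

```text
pos [ 0.5271 -0.0957  0.2071] clk 2.7 w 0.049445671898347615 F [-0.7141 -0.2988  0.1893]
rot [-0.0013  0.0021  0.0007] shift cm in target frame [11.1095 -0.241  -0.2193] cur frame [11.1092 -0.2339 -0.2418]
cam [ 0.5948 -0.0869  0.332 ] 305.9738174809112
handle 0.59 [205.6, 50.8] [0.5041 0.0593 0.1186] [0.5046 0.0584 0.12  ]
oiler_knob 0.95 [186.9, 252.7] [ 0.5327 -0.092   0.1033] [ 0.5329 -0.0919  0.104 ]
axle 0.79 [208.6, 91.9] [0.4601 0.0849 0.0095] [0.5042 0.0287 0.115 ]
knob 20563 [[ 0.505  -0.1871  0.1015]
 [ 0.5202 -0.1821  0.2245]
 [ 0.5247 -0.1562  0.2723]
 [ 0.5313 -0.1319  0.286 ]
 [ 0.5322 -0.1232  0.2893]] [ 0.5408 -0.0928  0.2723]
0.5141092076435485
-0.15550473502798134
handle 1282 [[ 0.4825 -0.0071  0.1074]
 [ 0.4866 -0.0062  0.1113]
 [ 0.5043 -0.0024  0.117 ]
 [ 0.5211  0.0045  0.119 ]
 [ 0.5247  0.0072  0.1199]] [0.5009 0.0579 0.117 ]
0.5028330981922899
0.0019685940015506083
```

View pics/w1.png

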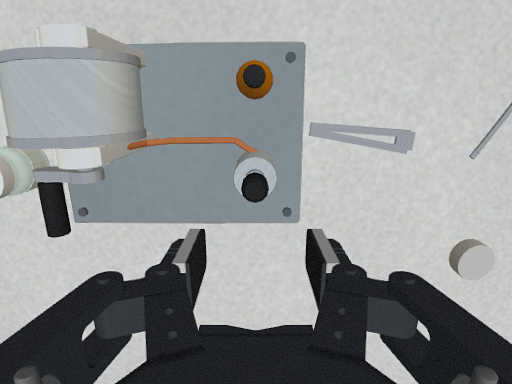

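```bash
python3 - <<'E'
from h import *
p=robot.read_camera("wrist")
X,r,c,im=cloud(p)
s=(im.max(1)<60)&(X[:,2]>.1)&(X[:,2]<.11)&(abs(X[:,1]+.093)<.04)&(c>220)&(c<290)
P=X[s];print(len(P),cv2.minEnclosingCircle(P[:,:2].astype(np.float32)),P.mean(0))
for t in ["oiler_knob"]:
    q=robot.pinpoint(t,p)[0];print(q["at"],up(p,q["at"],plane_z=.094))
s=(im.max(1)<60)&(X[:,2]>.10)&(X[:,2]<.13)&(c<75)&(r>175)
P=X[s];M=np.c_[P[:,:2]@MX[:2],P[:,:2]@MY[:2],P[:,2]]
print(len(P),np.percentile(M,[1,10,50,90,99],axis=0))
for lo in np.arange(.48,.525,.01):
    m=M[(M[:,0]>lo)&(M[:,0]<lo+.01)]
    # circle fit in y-z
    A=np.c_[2*m[:,1:],np.ones(len(m))];b=(m[:,1:]**2).sum(1)
    print(lo,len(m),m[:,2].max(),m[m[:,2].argsort()[-30:],1].mean(),m[:,1].min(),m[:,1].max())
E
```

```text
491 ((0.5303791761398315, -0.09350483119487762), 0.01064981333911419) [ 0.5309 -0.0935  0.1028]
[186.6, 253.3] [ 0.5315 -0.0927  0.094 ]
1268 [[ 0.4824 -0.0069  0.1075]
 [ 0.4864 -0.0061  0.111 ]
 [ 0.5044 -0.0023  0.117 ]
 [ 0.5212  0.0046  0.119 ]
 [ 0.5246  0.0073  0.1199]]
0.48 224 0.11989443357028598 0.0014561397296886584 -0.006860179616925492 0.006863908166713084
0.49 281 0.12013266613116408 0.0018073972810441169 -0.007094951708552598 0.00710993818001002
0.5 296 0.12032239240429121 0.0005956138614767367 -0.006890798977035365 0.0077883369803062605
0.51 304 0.12032239308681074 0.001625324617895743 -0.007743921229421984 0.00782401900883926
0.52 163 0.12014397974607921 0.0015239575397278345 -0.007304497838734633 0.008918361143674206
```

Request:
{"method": "jog_arm", "body": {
  "increments": [
    [2, -0.2, -0.3, 0, 0, 0],
    [2, 0, 0, 0, 0, 0],
    [2, 0, 0, 0, 0, 0],
    [2, 0, 0, 0, 0, 0],
    [1.5, 0, 0, 0, 0, 0],
    [1, 0, 0, 0, 0, 0],
    [0.5, 0, 0, 0, 0, 0],
    [0, 0, 0, 0, 0, 0]
  ]
}}

```text
clock: 4.0
ee_pos: [0.531, -0.0927, 0.0984]
eef_rot: [0.706, 0.042, -0.706, 0.042]
ft_force: [0.8, -0.5, 0.4]
grip_width: 0.0499
```

Request:
{"method": "jog_arm", "body": {
  "increments": [
    [0, 0, 0, 0, 0, 0],
    [0, 0, 0, 0, 0, 0],
    [0, 0, 0, 0, 0, 0],
    [0, 0, 0, 0, 0, 0],
    [0, 0, 0, 0, 0, 0],
    [0, 0, 0, 0, 0, 0],
    [0, 0, 0, 0, 0, 0],
    [0, 0, 0, 0, 0, 0]
  ],
  "claw": 1
}}

```text
clock: 5.0
ee_pos: [0.5317, -0.0941, 0.0996]
eef_rot: [0.707, 0.041, -0.705, 0.044]
ft_force: [-0.4, -5.6, 1.8]
grip_width: 0.0194
```

Request:
{"method": "jog_arm", "body": {
  "increments": [
    [-0.4, 0, 0, 0, 0, 0],
    [-0.4, 0, 0, 0, 0, 0],
    [-0.4, 0, 0, 0, 0, 0],
    [-0.4, 0, 0, 0, 0, 0],
    [-0.4, 0, 0, 0, 0, 0],
    [-0.3, 0, 0, 0, 0, 0],
    [-0.2, 0, 0, 0, 0, 0],
    [0, 0, 0, 0, 0, 0]
  ]
}}

```text
clock: 6.0
ee_pos: [0.5316, -0.0941, 0.1244]
eef_rot: [0.707, 0.041, -0.705, 0.044]
ft_force: [0.4, -6.0, -0.8]
grip_width: 0.0192
```

```bash
python3 - <<'E'
from h import *
togo([.529,-.093,.096],-1)
p=robot.read_camera("scene");cv2.imwrite("pics/s2.png",cv2.resize(p["image"][140:260,160:320],(800,600),interpolation=cv2.INTER_CUBIC))
E
```

```text
pos [ 0.5316 -0.0941  0.1244] clk 6.0 w 0.019150741848658493 F [ 0.3578 -5.9677 -0.7655]
rot [ 0.0002 -0.0019 -0.0036] shift cm in target frame [ 2.8357 -0.1442  0.2476] cur frame [ 2.8347 -0.1546  0.2529]
```

View pics/s2.png

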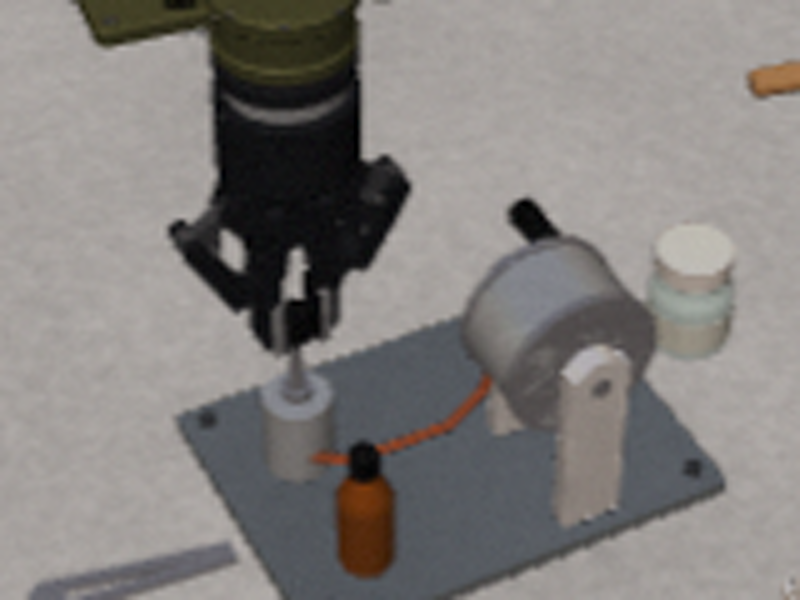

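Request:
{"method": "jog_arm", "body": {
  "increments": [
    [-0.2, 0, 0, 0, 0, 0],
    [-0.1, 0, 0, 0, 0, 0],
    [0, 0, 0, 0, 0, 0],
    [0, 0, 0, 0, 0, 0],
    [0, 0, 0, 0, 0, 0],
    [0, 0, 0, 0, 0, 0],
    [0, 0, 0, 0, 0, 0],
    [0, 0, 0, 0, 0, 0]
  ]
}}

```text
clock: 7.05
ee_pos: [0.5315, -0.0941, 0.1248]
eef_rot: [0.707, 0.041, -0.705, 0.044]
ft_force: [7.5, -7.2, -12.6]
grip_width: 0.0194
```

Request:
{"method": "jog_arm", "body": {
  "increments": [
    [0.4, 0, 0, 0, 0, 0],
    [0.4, 0, 0, 0, 0, 0],
    [0.4, 0, 0, 0, 0, 0],
    [0.4, 0, 0, 0, 0, 0],
    [0.4, 0, 0, 0, 0, 0],
    [0.4, 0, 0, 0, 0, 0],
    [0.4, 0, 0, 0, 0, 0],
    [0.2, 0, 0, 0, 0, 0]
  ]
}}

```text
clock: 8.05
ee_pos: [0.5318, -0.0942, 0.0994]
eef_rot: [0.706, 0.041, -0.706, 0.044]
ft_force: [-9.1, -3.6, 19.5]
grip_width: 0.0195
```

Request:
{"method": "jog_arm", "body": {
  "increments": [
    [0.1, 0, 0, 0, 0, 0],
    [0.1, 0, 0, 0, 0, 0],
    [0, 0, 0, 0, 0, 0],
    [0, 0, 0, 0, 0, 0],
    [0, 0, 0, 0, 0, 0],
    [0, 0, 0, 0, 0, 0],
    [0, 0, 0, 0, 0, 0],
    [0, 0, 0, 0, 0, 0]
  ]
}}

```text
clock: 9.05
ee_pos: [0.5318, -0.0941, 0.0994]
eef_rot: [0.706, 0.041, -0.706, 0.044]
ft_force: [-11.3, -2.1, 21.6]
grip_width: 0.0195
```

Request:
{"method": "jog_arm", "body": {
  "increments": [
    [0, 0, 0, 0, 0, 0],
    [0, 0, 0, 0, 0, 0],
    [0, 0, 0, 0, 0, 0],
    [-1, 0, 0, 0, 0, 0],
    [-2, 0, 0, 0, 0, 0],
    [-3, 0, 0, 0, 0, 0],
    [-3, 0, 0, 0, 0, 0],
    [0, 0, 0, 0, 0, 0]
  ],
  "claw": 5
}}

```text
clock: 10.05
ee_pos: [0.5332, -0.0932, 0.1892]
eef_rot: [0.709, 0.041, -0.703, 0.043]
ft_force: [-0.9, 0.1, -0.5]
grip_width: 0.0501
```

```bash
python3 - <<'E'
from h import *
t=MX*.496+MY*.001; t[2]=.1085
print(t);togo(t,-1)
p=robot.read_camera("scene");cv2.imwrite("pics/s3.png",cv2.resize(p["image"][140:260,160:320],(800,600),interpolation=cv2.INTER_CUBIC))
p=robot.read_camera("wrist");cv2.imwrite("pics/w3.png",p["image"])
X,r,c,im=cloud(p)
s=(im.max(1)<60)&(X[:,2]>.09)&(X[:,2]<.12)&(abs(X[:,1]+.093)<.03)&(c>220)&(c<290)&(X[:,0]>.5)&(X[:,0]<.56)
print(len(X[s]),np.percentile(X[s],[5,50,95],axis=0))
E
```

```text
[0.4923 0.0602 0.1085]
pos [ 0.5332 -0.0932  0.1892] clk 10.05 w 0.05008693262252394 F [-0.8824  0.0749 -0.4752]
rot [ 0.0002 -0.0077 -0.0032] shift cm in target frame [  8.0681 -15.721    2.2287] cur frame [  8.0012 -15.7468   2.2872]
703 [[ 0.5233 -0.1017  0.094 ]
 [ 0.5324 -0.0932  0.1027]
 [ 0.54   -0.0848  0.1043]]
```

View pics/s3.png

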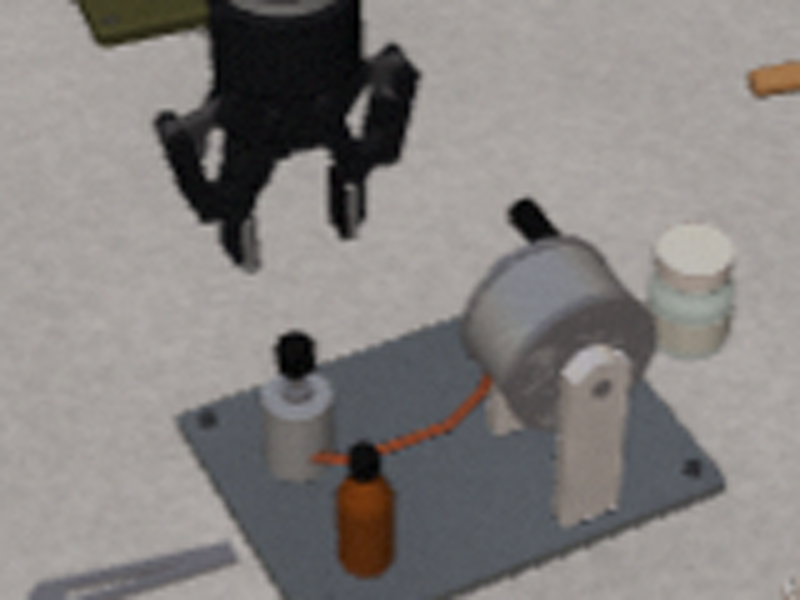

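Request:
{"method": "jog_arm", "body": {
  "increments": [
    [0, 0, 2.2, 0, -0.008, -0.003],
    [0, -3, 0, 0, 0, 0],
    [0, -3.5, 0, 0, 0, 0],
    [0, -3.5, 0, 0, 0, 0],
    [0, -3, 0, 0, 0, 0],
    [0, -2, 0, 0, 0, 0],
    [0, -0.7, 0, 0, 0, 0],
    [0, 0, 0, 0, 0, 0]
  ]
}}

```text
clock: 11.15
ee_pos: [0.4899, 0.0606, 0.1839]
eef_rot: [-0.702, -0.043, 0.709, -0.042]
ft_force: [-0.7, -0.1, -0.2]
grip_width: 0.05
```

```bash
python3 - <<'E'
from h import *
t=MX*.496+MY*.001; t[2]=.1085
togo(t,-1)
p=robot.read_camera("wrist");cv2.imwrite("pics/w4.png",p["image"])
X,r,c,im=cloud(p)
s=(im.max(1)<60)&(X[:,2]>.10)&(X[:,2]<.13)&(abs(X[:,1]-.06)<.03)&(X[:,0]>.47)&(X[:,0]<.53)
P=X[s];M=np.c_[P[:,:2]@MX[:2],P[:,:2]@MY[:2],P[:,2]]
print(len(P),np.percentile(M,[1,10,50,90,99],axis=0))
print(cv2.minAreaRect(P[:,:2].astype(np.float32)))
q=robot.pinpoint("handle",p)[0];w=up(p,q["at"],plane_z=.1105);print(q["conf"],q["at"],w,w@MX,w@MY)
E
```

```text
pos [0.4899 0.0606 0.1839] clk 11.15 w 0.05001358291788783 F [-0.7281 -0.0798 -0.1828]
rot [0.0007 0.0095 0.0029] shift cm in target frame [ 7.5428  0.071  -0.241 ] cur frame [ 7.5399  0.0932 -0.3129]
1626 [[ 0.4826 -0.0059  0.1108]
 [ 0.4869 -0.0042  0.1141]
 [ 0.505   0.0024  0.1175]
 [ 0.5217  0.0091  0.119 ]
 [ 0.5246  0.011   0.1199]]
((0.4993290305137634, 0.0626068115234375), (0.0431208461523056, 0.017248615622520447), 6.312859535217285)
0.73 [192.4, 254.7] [0.4995 0.0633 0.1105] 0.5034672915563271 0.0032255049862483253
```

View pics/w4.png

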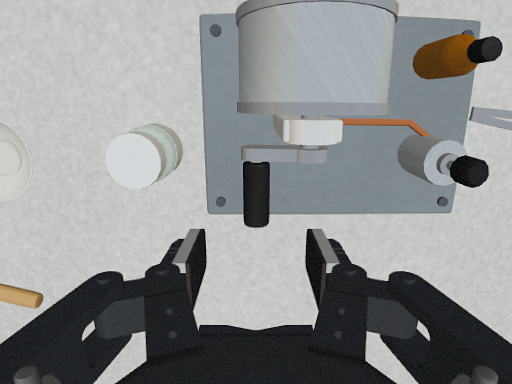

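Request:
{"method": "jog_arm", "body": {
  "increments": [
    [1.5, -0.1, -0.2, 0, 0.006, 0.002],
    [1.5, 0, 0, 0, 0, 0],
    [1.5, 0, 0, 0, 0, 0],
    [1.5, 0, 0, 0, 0, 0],
    [1, 0, 0, 0, 0, 0],
    [0.5, 0, 0, 0, 0, 0],
    [0, 0, 0, 0, 0, 0],
    [0, 0, 0, 0, 0, 0]
  ]
}}

```text
clock: 12.25
ee_pos: [0.4924, 0.062, 0.1104]
eef_rot: [-0.706, -0.043, 0.706, -0.042]
ft_force: [0.3, 0.8, -0.2]
grip_width: 0.0499
```

Request:
{"method": "jog_arm", "body": {
  "increments": [
    [0, 0, 0, 0, 0, 0],
    [0, 0, 0, 0, 0, 0],
    [0, 0, 0, 0, 0, 0],
    [0, 0, 0, 0, 0, 0],
    [0, 0, 0, 0, 0, 0],
    [0, 0, 0, 0, 0, 0],
    [0, 0, 0, 0, 0, 0],
    [0, 0, 0, 0, 0, 0]
  ],
  "claw": 0.5
}}

```text
clock: 13.25
ee_pos: [0.4923, 0.0609, 0.1103]
eef_rot: [-0.705, -0.042, 0.706, -0.043]
ft_force: [-0.1, -5.1, 1.2]
grip_width: 0.0165
```

```bash
python3 - <<'E'
from h import *
o=robot.get_obs();e=o["ee_pos"];print(e@MX,e@MY,e[2],o["ft_force"]@MX,o["ft_force"]@MY,o["ft_force"][2],o["grip_width"])
togo(e,-1)
E
```

```text
0.49607144021866423 0.0017110976934621538 0.11033217371577939 -0.6650536863380642 -5.064889667048915 1.1710740420362191 0.016522845059349336
pos [0.4923 0.0609 0.1103] clk 13.25 w 0.016522845059349336 F [-0.0555 -5.1081  1.1711]
rot [ 0.0005  0.0014 -0.0013] shift cm in target frame [0. 0. 0.] cur frame [0. 0. 0.]
```

```bash
cat > gen.py <<'E'
import numpy as np,sys
def rows(th0,th1,n,R=3.4):
    th=np.linspace(th0,th1,n+1)
    x=np.round(-R*np.cos(th),2);y=np.round(R*np.sin(th),2)
    return np.round(np.diff(x),2),np.round(np.diff(y),2)
def show(th0,th1,calls):
    dx,dy=rows(th0,th1,8*calls)
    ths=np.linspace(th0,th1,calls+1)
    for k in range(calls):
        print(k,"-> th %.3f"%ths[k+1],"["+", ".join("[%g, %g, 0, 0, 0, 0]"%(a+0,b+0) for a,b in zip(dx[8*k:8*k+8],dy[8*k:8*k+8]))+"]")
if __name__=="__main__": show(float(sys.argv[1]),float(sys.argv[2]),int(sys.argv[3]))
E
python3 gen.py -1.69 4.593 16
```

```text
0 -> th -1.297 [[-0.16, -0.01, 0, 0, 0, 0], [-0.17, -0.01, 0, 0, 0, 0], [-0.17, 0, 0, 0, 0, 0], [-0.16, 0.01, 0, 0, 0, 0], [-0.17, 0.02, 0, 0, 0, 0], [-0.16, 0.02, 0, 0, 0, 0], [-0.17, 0.04, 0, 0, 0, 0], [-0.16, 0.04, 0, 0, 0, 0]]
1 -> th -0.905 [[-0.16, 0.05, 0, 0, 0, 0], [-0.15, 0.05, 0, 0, 0, 0], [-0.16, 0.07, 0, 0, 0, 0], [-0.15, 0.07, 0, 0, 0, 0], [-0.15, 0.08, 0, 0, 0, 0], [-0.14, 0.08, 0, 0, 0, 0], [-0.14, 0.1, 0, 0, 0, 0], [-0.13, 0.1, 0, 0, 0, 0]]
2 -> th -0.512 [[-0.13, 0.1, 0, 0, 0, 0], [-0.12, 0.12, 0, 0, 0, 0], [-0.12, 0.11, 0, 0, 0, 0], [-0.11, 0.13, 0, 0, 0, 0], [-0.11, 0.13, 0, 0, 0, 0], [-0.1, 0.13, 0, 0, 0, 0], [-0.09, 0.14, 0, 0, 0, 0], [-0.08, 0.14, 0, 0, 0, 0]]
3 -> th -0.119 [[-0.08, 0.15, 0, 0, 0, 0], [-0.07, 0.15, 0, 0, 0, 0], [-0.07, 0.16, 0, 0, 0, 0], [-0.05, 0.15, 0, 0, 0, 0], [-0.05, 0.16, 0, 0, 0, 0], [-0.04, 0.17, 0, 0, 0, 0], [-0.03, 0.16, 0, 0, 0, 0], [-0.03, 0.17, 0, 0, 0, 0]]
4 -> th 0.273 [[-0.01, 0.16, 0, 0, 0, 0], [-0.01, 0.17, 0, 0, 0, 0], [0, 0.17, 0, 0, 0, 0], [0.01, 0.16, 0, 0, 0, 0], [0.02, 0.17, 0, 0, 0, 0], [0.02, 0.16, 0, 0, 0, 0], [0.04, 
[... 1875 characters left out ...]
[[-0.05, -0.16, 0, 0, 0, 0], [-0.05, -0.15, 0, 0, 0, 0], [-0.07, -0.16, 0, 0, 0, 0], [-0.07, -0.15, 0, 0, 0, 0], [-0.08, -0.15, 0, 0, 0, 0], [-0.08, -0.14, 0, 0, 0, 0], [-0.1, -0.14, 0, 0, 0, 0], [-0.1, -0.13, 0, 0, 0, 0]]
14 -> th 4.200 [[-0.1, -0.13, 0, 0, 0, 0], [-0.12, -0.12, 0, 0, 0, 0], [-0.11, -0.12, 0, 0, 0, 0], [-0.13, -0.11, 0, 0, 0, 0], [-0.13, -0.11, 0, 0, 0, 0], [-0.13, -0.1, 0, 0, 0, 0], [-0.14, -0.09, 0, 0, 0, 0], [-0.14, -0.08, 0, 0, 0, 0]]
15 -> th 4.593 [[-0.15, -0.08, 0, 0, 0, 0], [-0.15, -0.07, 0, 0, 0, 0], [-0.16, -0.07, 0, 0, 0, 0], [-0.15, -0.05, 0, 0, 0, 0], [-0.16, -0.05, 0, 0, 0, 0], [-0.17, -0.04, 0, 0, 0, 0], [-0.16, -0.03, 0, 0, 0, 0], [-0.17, -0.03, 0, 0, 0, 0]]
```

Request:
{"method": "jog_arm", "body": {
  "increments": [
    [-0.16, 0.06, 0, 0, 0, 0],
    [-0.17, -0.01, 0, 0, 0, 0],
    [-0.17, 0, 0, 0, 0, 0],
    [-0.16, 0.01, 0, 0, 0, 0],
    [-0.17, 0.02, 0, 0, 0, 0],
    [-0.16, 0.02, 0, 0, 0, 0],
    [-0.17, 0.04, 0, 0, 0, 0],
    [-0.16, 0.04, 0, 0, 0, 0]
  ]
}}

```text
clock: 14.25
ee_pos: [0.4924, 0.0602, 0.1232]
eef_rot: [-0.705, -0.043, 0.706, -0.042]
ft_force: [3.4, -2.5, -2.2]
grip_width: 0.0162
```

```bash
cat > log.py <<'E'
from h import *
import json
o=robot.get_obs();e=o["ee_pos"];f=o["ft_force"]
r=[o["clock"],e@MX,e@MY,e[2],f@MX,f@MY,f[2],o["moment"]@MX,o["grip_width"]]
open("log.jsonl","a").write(json.dumps([float(v) for v in r])+"\n")
print(np.array(r))
E
python3 log.py
```

```text
[14.25    0.496   0.0009  0.1232  3.0593 -2.878  -2.2286 -0.6174  0.0162]
```

Request:
{"method": "jog_arm", "body": {
  "increments": [
    [-0.16, 0.05, 0, 0, 0, 0],
    [-0.15, 0.05, 0, 0, 0, 0],
    [-0.16, 0.07, 0, 0, 0, 0],
    [-0.15, 0.07, 0, 0, 0, 0],
    [-0.15, 0.08, 0, 0, 0, 0],
    [-0.14, 0.08, 0, 0, 0, 0],
    [-0.14, 0.1, 0, 0, 0, 0],
    [-0.13, 0.1, 0, 0, 0, 0]
  ]
}}

```text
clock: 15.25
ee_pos: [0.493, 0.0544, 0.1351]
eef_rot: [-0.705, -0.043, 0.706, -0.042]
ft_force: [4.6, 1.3, -1.4]
grip_width: 0.0159
```

```bash
python3 log.py
```

```text
[15.25    0.496  -0.0048  0.1351  4.6809  0.7419 -1.3681  0.1221  0.0159]
```

Request:
{"method": "jog_arm", "body": {
  "increments": [
    [-0.13, 0.1, 0, 0, 0, 0],
    [-0.12, 0.12, 0, 0, 0, 0],
    [-0.12, 0.11, 0, 0, 0, 0],
    [-0.11, 0.13, 0, 0, 0, 0],
    [-0.11, 0.13, 0, 0, 0, 0],
    [-0.1, 0.13, 0, 0, 0, 0],
    [-0.09, 0.14, 0, 0, 0, 0],
    [-0.08, 0.14, 0, 0, 0, 0]
  ]
}}

```text
clock: 16.25
ee_pos: [0.4943, 0.0444, 0.144]
eef_rot: [-0.705, -0.043, 0.706, -0.042]
ft_force: [2.0, 4.5, 6.2]
grip_width: 0.0161
```

```bash
python3 log.py
```

```text
[16.25    0.496  -0.0149  0.144   2.4984  4.2686  6.1992  0.7254  0.0161]
```

Request:
{"method": "jog_arm", "body": {
  "increments": [
    [-0.15, 0.13, 0, 0, 0, 0],
    [-0.1, 0.14, 0, 0, 0, 0],
    [-0.07, 0.16, 0, 0, 0, 0],
    [-0.05, 0.15, 0, 0, 0, 0],
    [-0.05, 0.16, 0, 0, 0, 0],
    [-0.04, 0.17, 0, 0, 0, 0],
    [-0.03, 0.16, 0, 0, 0, 0],
    [-0.03, 0.17, 0, 0, 0, 0]
  ]
}}

```text
clock: 17.25
ee_pos: [0.4958, 0.0316, 0.1485]
eef_rot: [-0.705, -0.042, 0.706, -0.042]
ft_force: [5.2, 1.5, 1.5]
grip_width: 0.0164
```

```bash
python3 log.py
```

```text
[17.25    0.496  -0.0278  0.1485  5.3353  0.9117  1.4755  0.2789  0.0164]
```

Request:
{"method": "jog_arm", "body": {
  "increments": [
    [-0.01, 0.16, 0, 0, 0, 0],
    [-0.01, 0.17, 0, 0, 0, 0],
    [0, 0.17, 0, 0, 0, 0],
    [0.01, 0.16, 0, 0, 0, 0],
    [0.02, 0.17, 0, 0, 0, 0],
    [0.02, 0.16, 0, 0, 0, 0],
    [0.04, 0.17, 0, 0, 0, 0],
    [0.04, 0.16, 0, 0, 0, 0]
  ]
}}

```text
clock: 18.25
ee_pos: [0.4974, 0.0187, 0.1476]
eef_rot: [-0.705, -0.043, 0.706, -0.042]
ft_force: [5.0, 2.1, 2.5]
grip_width: 0.0162
```

```bash
python3 log.py
```

```text
[18.25    0.4961 -0.0409  0.1476  5.2408  1.4354  2.4776  0.3489  0.0162]
```

Request:
{"method": "jog_arm", "body": {
  "increments": [
    [0.05, 0.16, 0, 0, 0, 0],
    [0.05, 0.15, 0, 0, 0, 0],
    [0.07, 0.16, 0, 0, 0, 0],
    [0.07, 0.15, 0, 0, 0, 0],
    [0.08, 0.15, 0, 0, 0, 0],
    [0.08, 0.14, 0, 0, 0, 0],
    [0.1, 0.14, 0, 0, 0, 0],
    [0.1, 0.13, 0, 0, 0, 0]
  ]
}}

```text
clock: 19.25
ee_pos: [0.4988, 0.0068, 0.1417]
eef_rot: [-0.705, -0.042, 0.706, -0.042]
ft_force: [4.7, 1.1, 5.6]
grip_width: 0.0161
```

```bash
python3 log.py
```

```text
[19.25    0.4961 -0.0528  0.1417  4.7694  0.55    5.563   0.0913  0.0161]
```

Request:
{"method": "jog_arm", "body": {
  "increments": [
    [0.1, 0.13, 0, 0, 0, 0],
    [0.12, 0.12, 0, 0, 0, 0],
    [0.11, 0.12, 0, 0, 0, 0],
    [0.13, 0.11, 0, 0, 0, 0],
    [0.13, 0.11, 0, 0, 0, 0],
    [0.13, 0.1, 0, 0, 0, 0],
    [0.14, 0.09, 0, 0, 0, 0],
    [0.14, 0.08, 0, 0, 0, 0]
  ]
}}

```text
clock: 20.25
ee_pos: [0.4999, -0.0018, 0.1317]
eef_rot: [-0.705, -0.042, 0.706, -0.042]
ft_force: [4.2, 0.2, 5.8]
grip_width: 0.016
```

```bash
python3 log.py; cat > fit.py <<'E'
from h import *
import json
from scipy.optimize import least_squares
D=np.array([json.loads(l) for l in open("log.jsonl")])
y,z=D[:,2],D[:,3];fy,fz=D[:,5],D[:,6]
c=least_squares(lambda p:np.r_[np.hypot(y-p[0],z-p[1])-.034],[-.0323,.114]).x
th=np.arctan2(-(y-c[0]),z-c[1])
ft=fy*-np.cos(th)+fz*-np.sin(th); fr=fy*-np.sin(th)+fz*np.cos(th)
ft=-ft
print("centre",c);print(np.c_[D[:,0],th,ft,fr,np.hypot(y-c[0],z-c[1])*1e3])
th=np.unwrap(th)
# joint: ft = F + A cos th + B sin th
M=np.c_[np.ones(len(th)),np.cos(th),np.sin(th)]
q,res,*_=np.linalg.lstsq(M,ft,rcond=None);print("F,A,B",q,"resid",ft-M@q)
F,A,B=q; amp=np.hypot(A,B)
# ft max at th=a ; heavy climbs past axle height there. heavy angle at crank th: th+off (clockwise), climbing at -pi/2 (left) when turning clockwise
a=np.arctan2(B,A);print("amp",amp,"hardest th",a,"heavy-down th",(a-np.pi/2+np.pi)%(2*np.pi)-np.pi)
E
python3 fit.py
```

```text
[20.25    0.4961 -0.0615  0.1317  4.236  -0.316   5.807  -0.0167  0.016 ]
centre [-0.0321  0.1147]
[[14.25   -1.3201  1.4451 -3.3409 34.0596]
 [15.25   -0.9292  1.54   -0.2245 33.9985]
 [16.25   -0.5286  0.5593  7.5059 33.9141]
 [17.25   -0.1241  0.722   1.577  34.0222]
 [18.25    0.2623  2.0287  2.0207 34.0249]
 [19.25    0.6554  3.8268  4.075  34.0197]
 [20.25    1.0466  4.8691  3.18   33.9972]]
F,A,B [ 4.786  -3.4289  2.2589] resid [-0.3021  0.6159 -0.1266 -0.3819 -0.0313  0.3823 -0.1563]
amp 4.1060690170834 hardest th 2.559067679579432 heavy-down th 0.988271352784535
```

Request:
{"method": "jog_arm", "body": {
  "increments": [
    [0.15, 0.08, 0, 0, 0, 0],
    [0.15, 0.07, 0, 0, 0, 0],
    [0.16, 0.07, 0, 0, 0, 0],
    [0.15, 0.05, 0, 0, 0, 0],
    [0.16, 0.05, 0, 0, 0, 0],
    [0.17, 0.04, 0, 0, 0, 0],
    [0.16, 0.03, 0, 0, 0, 0],
    [0.17, 0.03, 0, 0, 0, 0]
  ]
}}

```text
clock: 21.25
ee_pos: [0.5004, -0.0061, 0.1191]
eef_rot: [-0.705, -0.042, 0.706, -0.042]
ft_force: [4.9, -0.2, 4.7]
grip_width: 0.0161
```

```bash
python3 log.py
```

```text
[21.25    0.4961 -0.0658  0.1191  4.8826 -0.826   4.7391 -0.0332  0.0161]
```

Request:
{"method": "jog_arm", "body": {
  "increments": [
    [0.16, 0.01, 0, 0, 0, 0],
    [0.17, 0.01, 0, 0, 0, 0],
    [0.17, 0, 0, 0, 0, 0],
    [0.16, -0.01, 0, 0, 0, 0],
    [0.17, -0.02, 0, 0, 0, 0],
    [0.16, -0.02, 0, 0, 0, 0],
    [0.17, -0.04, 0, 0, 0, 0],
    [0.16, -0.04, 0, 0, 0, 0]
  ]
}}

```text
clock: 22.25
ee_pos: [0.5003, -0.0052, 0.106]
eef_rot: [-0.705, -0.042, 0.706, -0.043]
ft_force: [3.8, -0.9, 6.3]
grip_width: 0.0163
```

```bash
python3 log.py
```

```text
[22.25    0.4961 -0.0649  0.106   3.7083 -1.3169  6.3192 -0.2945  0.0163]
```

Request:
{"method": "jog_arm", "body": {
  "increments": [
    [0.16, -0.05, 0, 0, 0, 0],
    [0.15, -0.05, 0, 0, 0, 0],
    [0.16, -0.07, 0, 0, 0, 0],
    [0.15, -0.07, 0, 0, 0, 0],
    [0.15, -0.08, 0, 0, 0, 0],
    [0.14, -0.08, 0, 0, 0, 0],
    [0.14, -0.1, 0, 0, 0, 0],
    [0.13, -0.1, 0, 0, 0, 0]
  ]
}}

```text
clock: 23.25
ee_pos: [0.4996, 0.0004, 0.0943]
eef_rot: [-0.705, -0.042, 0.706, -0.043]
ft_force: [4.4, -2.2, 5.9]
grip_width: 0.0163
```

```bash
python3 log.py
```

```text
[23.25    0.4961 -0.0592  0.0943  4.0987 -2.74    5.8585 -0.3775  0.0163]
```

Request:
{"method": "jog_arm", "body": {
  "increments": [
    [0.13, -0.1, 0, 0, 0, 0],
    [0.12, -0.12, 0, 0, 0, 0],
    [0.12, -0.11, 0, 0, 0, 0],
    [0.11, -0.13, 0, 0, 0, 0],
    [0.11, -0.13, 0, 0, 0, 0],
    [0.1, -0.13, 0, 0, 0, 0],
    [0.09, -0.14, 0, 0, 0, 0],
    [0.08, -0.14, 0, 0, 0, 0]
  ]
}}

```text
clock: 24.25
ee_pos: [0.4984, 0.01, 0.0856]
eef_rot: [-0.705, -0.042, 0.706, -0.043]
ft_force: [4.4, -4.1, 5.0]
grip_width: 0.0163
```

```bash
python3 log.py; python3 fit.py
```

```text
[24.25    0.4961 -0.0496  0.0856  3.8637 -4.5753  4.9565 -0.7104  0.0163]
centre [-0.0321  0.1147]
[[14.25   -1.3203  1.4456 -3.3407 34.0648]
 [15.25   -0.9294  1.5401 -0.2242 34.0015]
 [16.25   -0.5288  0.5577  7.506  33.9144]
 [17.25   -0.1243  0.7217  1.5772 34.0197]
 [18.25    0.2621  2.0284  2.021  34.0201]
 [19.25    0.6554  3.8264  4.0753 34.0132]
 [20.25    1.0466  4.8691  3.1801 33.9902]
 [21.25    1.442   4.5938  1.4279 34.0188]
 [22.25    1.8299  6.4457 -0.3459 33.9986]
 [23.25    2.2159  6.3287 -1.3333 34.0161]
 [24.25    2.6002  6.4752 -1.89   33.9774]]
F,A,B [ 3.7369 -2.1299  1.8843] resid [ 0.0622  0.5874 -0.3896 -0.6682 -0.1396  0.6298  0.567  -0.7383  0.3418
 -0.1945 -0.058 ]
amp 2.843732152421738 hardest th 2.417293819553473 heavy-down th 0.8464974927585764
```

Request:
{"method": "jog_arm", "body": {
  "increments": [
    [0.08, -0.15, 0, 0, 0, 0],
    [0.07, -0.15, 0, 0, 0, 0],
    [0.07, -0.16, 0, 0, 0, 0],
    [0.05, -0.15, 0, 0, 0, 0],
    [0.05, -0.16, 0, 0, 0, 0],
    [0.04, -0.17, 0, 0, 0, 0],
    [0.03, -0.16, 0, 0, 0, 0],
    [0.03, -0.17, 0, 0, 0, 0]
  ]
}}

```text
clock: 25.25
ee_pos: [0.4969, 0.0224, 0.0811]
eef_rot: [-0.705, -0.041, 0.706, -0.044]
ft_force: [5.3, -5.8, 3.8]
grip_width: 0.0162
```

```bash
python3 log.py
```

```text
[25.25    0.496  -0.0371  0.0811  4.5727 -6.3568  3.7923 -0.9607  0.0162]
```

Request:
{"method": "jog_arm", "body": {
  "increments": [
    [0.01, -0.16, 0, 0, 0, 0],
    [0.01, -0.17, 0, 0, 0, 0],
    [0, -0.16, 0, 0, 0, 0],
    [-0.01, -0.17, 0, 0, 0, 0],
    [-0.02, -0.17, 0, 0, 0, 0],
    [-0.02, -0.16, 0, 0, 0, 0],
    [-0.04, -0.17, 0, 0, 0, 0],
    [-0.04, -0.16, 0, 0, 0, 0]
  ]
}}

```text
clock: 26.25
ee_pos: [0.4953, 0.0355, 0.0818]
eef_rot: [-0.706, -0.042, 0.706, -0.043]
ft_force: [6.7, -6.0, -0.2]
grip_width: 0.0168
```

```bash
python3 log.py
```

```text
[26.25    0.496  -0.0239  0.0818  5.8997 -6.7777 -0.2485 -0.8787  0.0168]
```

Request:
{"method": "jog_arm", "body": {
  "increments": [
    [-0.05, -0.16, 0, 0, 0, 0],
    [-0.05, -0.15, 0, 0, 0, 0],
    [-0.07, -0.16, 0, 0, 0, 0],
    [-0.07, -0.15, 0, 0, 0, 0],
    [-0.08, -0.15, 0, 0, 0, 0],
    [-0.08, -0.14, 0, 0, 0, 0],
    [-0.1, -0.14, 0, 0, 0, 0],
    [-0.1, -0.13, 0, 0, 0, 0]
  ]
}}

```text
clock: 27.25
ee_pos: [0.4939, 0.0475, 0.0875]
eef_rot: [-0.706, -0.042, 0.706, -0.043]
ft_force: [8.2, -3.6, -1.2]
grip_width: 0.0161
```

```bash
python3 log.py
```

```text
[27.25    0.496  -0.0118  0.0875  7.7464 -4.5553 -1.1567 -0.668   0.0161]
```

Request:
{"method": "jog_arm", "body": {
  "increments": [
    [-0.1, -0.13, 0, 0, 0, 0],
    [-0.12, -0.12, 0, 0, 0, 0],
    [-0.11, -0.12, 0, 0, 0, 0],
    [-0.13, -0.11, 0, 0, 0, 0],
    [-0.13, -0.11, 0, 0, 0, 0],
    [-0.13, -0.1, 0, 0, 0, 0],
    [-0.14, -0.09, 0, 0, 0, 0],
    [-0.14, -0.08, 0, 0, 0, 0]
  ]
}}

```text
clock: 28.25
ee_pos: [0.4927, 0.0563, 0.0973]
eef_rot: [-0.705, -0.042, 0.706, -0.043]
ft_force: [7.6, -1.6, -1.7]
grip_width: 0.0161
```

```bash
python3 log.py
```

```text
[28.25    0.4959 -0.0029  0.0973  7.3905 -2.4674 -1.7325 -0.4355  0.0161]
```

Request:
{"method": "jog_arm", "body": {
  "increments": [
    [-0.15, -0.08, 0, 0, 0, 0],
    [-0.15, -0.07, 0, 0, 0, 0],
    [-0.16, -0.07, 0, 0, 0, 0],
    [-0.15, -0.05, 0, 0, 0, 0],
    [-0.16, -0.05, 0, 0, 0, 0],
    [-0.17, -0.04, 0, 0, 0, 0],
    [-0.16, -0.03, 0, 0, 0, 0],
    [-0.17, -0.03, 0, 0, 0, 0]
  ]
}}

```text
clock: 29.25
ee_pos: [0.4922, 0.0608, 0.1099]
eef_rot: [-0.705, -0.042, 0.706, -0.043]
ft_force: [8.7, -0.3, -2.5]
grip_width: 0.0162
```

```bash
python3 log.py; python3 fit.py
```

```text
[29.25    0.496   0.0016  0.1099  8.6093 -1.3132 -2.4639 -0.2997  0.0162]
centre [-0.0321  0.1147]
[[14.25   -1.3206  1.4467 -3.3402 34.0735]
 [15.25   -0.9298  1.5402 -0.2236 34.0051]
 [16.25   -0.5293  0.5545  7.5062 33.9122]
 [17.25   -0.1246  0.7211  1.5774 34.012 ]
 [18.25    0.2619  2.0279  2.0215 34.0083]
 [19.25    0.6553  3.826   4.0757 33.9991]
 [20.25    1.0467  4.8693  3.1798 33.9758]
 [21.25    1.4422  4.5941  1.4268 34.0064]
 [22.25    1.8302  6.4456 -0.3482 33.99  ]
 [23.25    2.2163  6.3281 -1.3359 34.0126]
 [24.25    2.6006  6.4744 -1.8927 33.9794]
 [25.25    2.9929  6.8484 -2.8088 34.0075]
 [26.25   -2.8975  6.6368 -1.3969 33.9893]
 [27.25   -2.5027  4.3465 -1.7879 33.9762]
 [28.25   -2.1103  2.754  -1.2268 33.9838]
 [29.25   -1.7137  2.6259 -0.9488 33.976 ]]
F,A,B [ 3.8629 -2.3566  1.8494] resid [-0.0409  0.5688 -0.3405 -0.5735 -0.0375  0.7047  0.5847 -0.8008  0.1907
 -0.4298 -0.3609  0.381   0.9342 -0.3052 -0.7328  0.2578]
amp 2.9956013685147997 hardest th 2.4761978645477223 heavy-down th 0.9054015377528257
```

```bash
python3 gen.py -1.69 0.92 6
```

```text
0 -> th -1.255 [[-0.18, -0.01, 0, 0, 0, 0], [-0.18, -0.01, 0, 0, 0, 0], [-0.19, 0, 0, 0, 0, 0], [-0.18, 0.02, 0, 0, 0, 0], [-0.19, 0.02, 0, 0, 0, 0], [-0.18, 0.03, 0, 0, 0, 0], [-0.18, 0.05, 0, 0, 0, 0], [-0.18, 0.05, 0, 0, 0, 0]]
1 -> th -0.820 [[-0.17, 0.06, 0, 0, 0, 0], [-0.17, 0.07, 0, 0, 0, 0], [-0.17, 0.08, 0, 0, 0, 0], [-0.16, 0.09, 0, 0, 0, 0], [-0.16, 0.1, 0, 0, 0, 0], [-0.15, 0.11, 0, 0, 0, 0], [-0.14, 0.11, 0, 0, 0, 0], [-0.14, 0.12, 0, 0, 0, 0]]
2 -> th -0.385 [[-0.13, 0.13, 0, 0, 0, 0], [-0.13, 0.14, 0, 0, 0, 0], [-0.11, 0.14, 0, 0, 0, 0], [-0.11, 0.15, 0, 0, 0, 0], [-0.1, 0.16, 0, 0, 0, 0], [-0.09, 0.16, 0, 0, 0, 0], [-0.09, 0.16, 0, 0, 0, 0], [-0.07, 0.17, 0, 0, 0, 0]]
3 -> th 0.050 [[-0.07, 0.18, 0, 0, 0, 0], [-0.05, 0.17, 0, 0, 0, 0], [-0.05, 0.18, 0, 0, 0, 0], [-0.03, 0.18, 0, 0, 0, 0], [-0.03, 0.19, 0, 0, 0, 0], [-0.01, 0.18, 0, 0, 0, 0], [-0.01, 0.19, 0, 0, 0, 0], [0, 0.18, 0, 0, 0, 0]]
4 -> th 0.485 [[0.02, 0.18, 0, 0, 0, 0], [0.02, 0.19, 0, 0, 0, 0], [0.04, 0.18, 0, 0, 0, 0], [0.04, 0.18, 0, 0, 0, 0], [0.05, 0.18, 0, 0, 0, 0], [0.07, 0.17, 0, 0, 0, 0], [0.07, 0.17, 0, 0, 0, 0], [0.08, 0.17, 0, 0, 0, 0]]
5 -> th 0.920 [[0.09, 0.16, 0, 0, 0, 0], [0.1, 0.15, 0, 0, 0, 0], [0.11, 0.15, 0, 0, 0, 0], [0.12, 0.15, 0, 0, 0, 0], [0.12, 0.13, 0, 0, 0, 0], [0.13, 0.14, 0, 0, 0, 0], [0.14, 0.12, 0, 0, 0, 0], [0.14, 0.12, 0, 0, 0, 0]]
```

Request:
{"method": "jog_arm", "body": {
  "increments": [
    [-0.18, -0.01, 0, 0, 0, 0],
    [-0.18, -0.01, 0, 0, 0, 0],
    [-0.19, 0, 0, 0, 0, 0],
    [-0.18, 0.02, 0, 0, 0, 0],
    [-0.19, 0.02, 0, 0, 0, 0],
    [-0.18, 0.03, 0, 0, 0, 0],
    [-0.18, 0.05, 0, 0, 0, 0],
    [-0.18, 0.05, 0, 0, 0, 0]
  ]
}}

```text
clock: 30.25
ee_pos: [0.4923, 0.0597, 0.1245]
eef_rot: [-0.705, -0.042, 0.706, -0.042]
ft_force: [7.7, 0.6, -1.3]
grip_width: 0.016
```

```bash
python3 log.py
```

```text
[30.25    0.4959  0.0005  0.1245  7.7111 -0.3638 -1.277   0.0192  0.016 ]
```

Request:
{"method": "jog_arm", "body": {
  "increments": [
    [-0.17, 0.06, 0, 0, 0, 0],
    [-0.17, 0.07, 0, 0, 0, 0],
    [-0.17, 0.08, 0, 0, 0, 0],
    [-0.16, 0.09, 0, 0, 0, 0],
    [-0.16, 0.1, 0, 0, 0, 0],
    [-0.15, 0.11, 0, 0, 0, 0],
    [-0.14, 0.11, 0, 0, 0, 0],
    [-0.14, 0.12, 0, 0, 0, 0]
  ]
}}

```text
clock: 31.25
ee_pos: [0.4932, 0.0527, 0.1372]
eef_rot: [-0.705, -0.043, 0.706, -0.042]
ft_force: [7.5, 2.9, -0.2]
grip_width: 0.0161
```

```bash
python3 log.py
```

```text
[31.25    0.496  -0.0066  0.1372  7.781   1.9669 -0.1824  0.2512  0.0161]
```

Request:
{"method": "jog_arm", "body": {
  "increments": [
    [-0.13, 0.13, 0, 0, 0, 0],
    [-0.13, 0.14, 0, 0, 0, 0],
    [-0.11, 0.14, 0, 0, 0, 0],
    [-0.11, 0.15, 0, 0, 0, 0],
    [-0.1, 0.16, 0, 0, 0, 0],
    [-0.09, 0.16, 0, 0, 0, 0],
    [-0.09, 0.16, 0, 0, 0, 0],
    [-0.07, 0.17, 0, 0, 0, 0]
  ]
}}

```text
clock: 32.25
ee_pos: [0.4947, 0.0409, 0.1459]
eef_rot: [-0.705, -0.043, 0.706, -0.042]
ft_force: [5.2, 3.0, 2.0]
grip_width: 0.0162
```

```bash
python3 log.py
```

```text
[32.25    0.496  -0.0185  0.1459  5.5559  2.3429  2.0172  0.342   0.0162]
```

Request:
{"method": "jog_arm", "body": {
  "increments": [
    [-0.07, 0.18, 0, 0, 0, 0],
    [-0.05, 0.17, 0, 0, 0, 0],
    [-0.05, 0.18, 0, 0, 0, 0],
    [-0.03, 0.18, 0, 0, 0, 0],
    [-0.03, 0.19, 0, 0, 0, 0],
    [-0.01, 0.18, 0, 0, 0, 0],
    [-0.01, 0.19, 0, 0, 0, 0],
    [0, 0.18, 0, 0, 0, 0]
  ]
}}

```text
clock: 33.25
ee_pos: [0.4964, 0.0263, 0.1487]
eef_rot: [-0.705, -0.043, 0.706, -0.042]
ft_force: [5.6, 2.8, 4.1]
grip_width: 0.016
```

```bash
python3 log.py
```

```text
[33.25    0.496  -0.0331  0.1487  5.9145  2.0624  4.0998  0.3072  0.016 ]
```

Request:
{"method": "jog_arm", "body": {
  "increments": [
    [0.02, 0.18, 0, 0, 0, 0],
    [0.02, 0.19, 0, 0, 0, 0],
    [0.04, 0.18, 0, 0, 0, 0],
    [0.04, 0.18, 0, 0, 0, 0],
    [0.05, 0.18, 0, 0, 0, 0],
    [0.07, 0.17, 0, 0, 0, 0],
    [0.07, 0.17, 0, 0, 0, 0],
    [0.08, 0.17, 0, 0, 0, 0]
  ]
}}

```text
clock: 34.25
ee_pos: [0.4982, 0.012, 0.145]
eef_rot: [-0.705, -0.043, 0.706, -0.042]
ft_force: [5.6, 2.1, 4.5]
grip_width: 0.0162
```

```bash
python3 log.py;python3 fit.py
```

```text
[34.25    0.4961 -0.0476  0.145   5.7873  1.4525  4.4951  0.1277  0.0162]
centre [-0.0321  0.1147]
[[14.25   -1.3205  1.4464 -3.3403 34.0773]
 [15.25   -0.9297  1.5402 -0.2237 34.01  ]
 [16.25   -0.5293  0.5545  7.5062 33.9174]
 [17.25   -0.1247  0.721   1.5775 34.0167]
 [18.25    0.2617  2.0276  2.0218 34.0118]
 [19.25    0.6551  3.8254  4.0762 34.0009]
 [20.25    1.0465  4.8689  3.1805 33.9756]
 [21.25    1.4421  4.5939  1.4275 34.0042]
 [22.25    1.8301  6.4456 -0.3475 33.9862]
 [23.25    2.2163  6.3282 -1.3356 34.0077]
 [24.25    2.6006  6.4744 -1.8928 33.9742]
 [25.25    2.993   6.8483 -2.8092 34.0027]
 [26.25   -2.8974  6.6367 -1.3976 33.9857]
 [27.25   -2.5025  4.3462 -1.7885 33.9743]
 [28.25   -2.1102  2.7538 -1.2273 33.9839]
 [29.25   -1.7136  2.6257 -0.9492 33.9782]
 [30.25   -1.2798  1.1189 -0.7148 33.9855]
 [31.25   -0.8473  1.4388  1.3534 33.992 ]
 [32.25   -0.4107  1.3428  2.7848 33.9853]
 [33.25    0.0317  2.1913  4.0324 33.994 ]
 [34.25    0.4734  3.3421  3.3385 33.9932]]
F,A,B [ 3.9326 -2.2086  1.8806] resid [-0.1171  0.4357 -0.5222 -0.7862 -0.2582  0.4985  0.4139 -0.9203  0.129
 -0.4353 -0.3199  0.453   1.0158 -0.2374 -0.6995  0.2403 -0.3785  0.3778
  0.186   0.4066  0.5178]
amp 2.900781576042515 hardest th 2.436228487765189 heavy-down th 0.8654321609702924
```

```bash
python3 gen.py 0.485 0.885 1
```

```text
0 -> th 0.885 [[0.09, 0.14, 0, 0, 0, 0], [0.09, 0.15, 0, 0, 0, 0], [0.09, 0.14, 0, 0, 0, 0], [0.11, 0.13, 0, 0, 0, 0], [0.11, 0.13, 0, 0, 0, 0], [0.11, 0.12, 0, 0, 0, 0], [0.13, 0.12, 0, 0, 0, 0], [0.13, 0.11, 0, 0, 0, 0]]
```

Request:
{"method": "jog_arm", "body": {
  "increments": [
    [0.09, 0.14, 0, 0, 0, 0],
    [0.09, 0.15, 0, 0, 0, 0],
    [0.09, 0.14, 0, 0, 0, 0],
    [0.11, 0.13, 0, 0, 0, 0],
    [0.11, 0.13, 0, 0, 0, 0],
    [0.11, 0.12, 0, 0, 0, 0],
    [0.13, 0.12, 0, 0, 0, 0],
    [0.13, 0.11, 0, 0, 0, 0]
  ]
}}

```text
clock: 35.25
ee_pos: [0.4995, 0.0014, 0.1365]
eef_rot: [-0.705, -0.042, 0.706, -0.042]
ft_force: [4.6, 0.8, 5.7]
grip_width: 0.016
```

```bash
python3 log.py;python3 fit.py | tail -3
```

```text
[35.25    0.4961 -0.0582  0.1365  4.6308  0.2471  5.7109  0.0381  0.016 ]
 -0.4799 -0.3455  0.4471  1.027  -0.2142 -0.6716  0.2652 -0.3656  0.3722
  0.1584  0.3576  0.4523  0.5091]
amp 2.911925616937519 hardest th 2.4190203867870648 heavy-down th 0.8482240599921682
```

Request:
{"method": "jog_arm", "body": {
  "increments": [
    [0, 0, 0, 0, 0, 0],
    [0, 0, 0, 0, 0, 0],
    [0, 0, 0, 0, 0, 0],
    [0, 0, 0, 0, 0, 0],
    [0, 0, 0, 0, 0, 0],
    [0, 0, 0, 0, 0, 0],
    [0, 0, 0, 0, 0, 0],
    [0, 0, 0, 0, 0, 0]
  ]
}}

```text
clock: 36.25
ee_pos: [0.4995, 0.0013, 0.1363]
eef_rot: [-0.705, -0.042, 0.706, -0.042]
ft_force: [4.6, -0.2, 4.8]
grip_width: 0.0159
```

```bash
python3 - <<'E'
from h import *
o=robot.get_obs();e=o["ee_pos"];y,z=e@MY,e[2]
print("theta",np.arctan2(-(y+.0321),z-.1147),o["dq"],o["grip_width"],o["ft_force"],o["clock"])
p=robot.read_camera("scene");cv2.imwrite("pics/s5.png",cv2.resize(p["image"][140:260,160:320],(800,600),interpolation=cv2.INTER_CUBIC))
E
```

```text
theta 0.880817298800561 [ 0.0004  0.0002  0.0003  0.0014 -0.0001  0.0013] 0.015874955430733726 [ 4.5778 -0.1806  4.784 ] 36.25
```

View pics/s5.png

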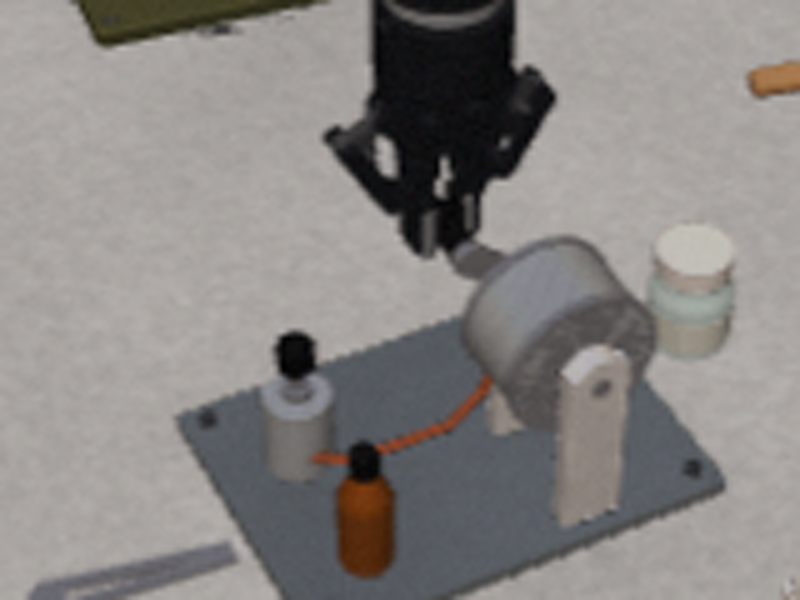

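```bash
python3 - <<'E'
from h import *
print(robot.sign_off())
E
```

```text
the job is handed in; nothing more can be done
None
```

The job is handed in. The arm is holding the crank still, with the heavy side straight down as far as the force readings can tell. The sign-off reports no verdict, so this rests on my own checks.

- **Oiler:** I pulled the knob up about 25 mm to its stop (12.6 N), then pushed it down to its home stop (about 20 N). The last pictures show it home.
- **Cranking:** I turned the drum clockwise about one and two fifths turns, reading the force at 22 points. A circle fitted to the tool positions came out at 34.0 mm radius, within 0.1 mm, as it should.
- **Finding the heavy side:** The fit gave about 3.9 N of friction and 2.9 N from the weight at the handle, with single readings off by up to 1 N. It puts heavy-side-down at a crank angle of 0.85 to 0.91 rad. The fit's scatter is about 0.06 rad, and possible sensor zero error could add about 0.15 rad. The tolerance is 0.4 rad.
- **Final state at 36.3 s:** The crank is at 0.88 rad, joint speeds are essentially zero, and the fingers are closed on the handle. The measured opening is 16 mm on an 18 mm barrel, and I set no separate check of the grip force.
- **Bench:** The bottle, jar and tweezers look unmoved in the last close-up. I did not re-check the other items after the start, but the arm did not go near them.

I did not repeat the feel in the other direction, which would have been an independent check of the angle.

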